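# Clear the crimper off the coin board, then pedal the washers into the cup

### The arm

A 7-joint arm with a two-finger parallel gripper is mounted at the origin on the work surface. World frame = base frame: x ahead of the robot, y to its left, z up, the work surface at z = 0. Lengths are in mm, angles in rad, forces in N, time in s.
With the tool pointing down it reaches from about 425 to 925 mm from the base axis. Payload 6.8 kg.
Tool frame: the origin (TCP) lies at the very end of the fingers, on their centre line; the grasp point (between the pads) lies 19 mm behind it; y points along the fingers, z is the direction in which the jaws open and shut, and the axes are right-handed (so a half turn about y gives the same grasp; the last joint's range is limited). The gripper opens to 85 mm and grips with 20 to 120 N. Pads are 22 mm wide; open, the fingers measure 114 mm over their backs; the gripper's body (76 mm by 85 mm) begins 54 mm behind the grasp point. The pads swing forward as they close: fully open they stand 13 mm farther back than shut.
Start: joints at [-1.246, 0.477, 0.022, 1.555, -0.011, 1.109, -0.083], TCP at [283.103, 612.78, 231.308] pointing down, gripper open.
Joint ranges: [-2.96, 2.96], [-0.34, 2.1], [-1.41, 1.46], [0.24, 2.44], [-1.37, 4.51], [0.17, 1.92], [-2.96, 2.96]. Speed limits (rad/s): [2.39, 2.39, 3.14, 3.14, 3.14, 3.14, 3.14].

### API

Orientations are given as [roll, pitch, yaw] about the fixed x, y, z axes, in that order (R = Rz(yaw) Ry(pitch) Rx(roll)).
In Python, from workcell import robot gives the robot as it stands. The module is installed in compiled form; this text tells all that it offers.
- The arm moves only by the tool arm_command, never from a script. Its argument "rows" is one flat list of numbers, 7 for each row, row after row: the turn, a rotation vector about the world's x, y, z in degrees, then the shift along the world's x, y, z in cm, then the opening, from -1 (shut) to 1 (fully open). A call has 1 to 12 rows; each row is the pose to reach, as a shift and turn from the pose commanded when the call began; what a row does not reach only later rows make up. A row lasts 1/8 s, in which the tool goes at most 62.5 mm and 10.7 degrees, less where a joint would pass 70% of its speed; a pose out of reach is approached as far as the arm can. A call with a gripper value outside its range is refused whole. The fingers move at their own pace and stop on an object; the grip force is fixed at half the most. Time passes only in rows, so rows that repeat a pose let the fingers close. It gives the time, the measured TCP pose, the force and the opening at its end, in the units of the state.
- robot.get_obs(): the state, without advancing time (a new reading comes with each control period).
- robot.read_camera(name): name is "scene" or "side" or "wrist"; returns a dict with "color" (384x512x3 uint8, red, green, blue), "range_z" (384x512 float32, mm along the optical axis (not along the pixel's ray), 0 where there is no reading), "fx", "fy", "cx", "cy" (pixels), "view" (4x4, takes a point from world to camera coordinates); the wrist camera has in their place "tool_from_camera" (4x4, takes a point from camera to tool coordinates, whose origin is the TCP and whose axes are the tool frame's). Camera axes: x right, y down, z forward; pixel columns grow to the right and rows downward; lengths in mm; the calibration is good to about 2 mm. The wrist camera is an equidistant fisheye: a pixel r from the principal point sees the ray r / f radians off the axis. A picture is of the moment at which its call begins: read the wrist's pose just before it.
- robot.finish_job(): hands the job in, once; it reports no verdict.
The state is a dict: "time_s": time; "joint_positions": joint angles; "qvel": joint speeds; "joint_torque": joint torques, N m; "ee_pos": TCP position; "eef_rot": TCP orientation; "wrist_force": force on the tool from outside, world axes, zero at the start; "wrist_torque": the same for the moment, N m; "opening": finger opening in mm.
Only numpy, scipy, OpenCV 4.12 (cv2) and the standard library are available. Lean on these libraries where they do the work, as an engineer would, in place of code of your own. Each camera call takes 0.05 s, during which the arm holds its last target. There are 200 camera calls.

### The job

The coin wrapper crimper has been left lying across the coin board, in the way of its slide. Lift it off and lay it lengthwise on its rubber rest mat, then press the board's spring pedal down to its stop so that the slide sweeps all three big washers into the cup, and let the pedal come back up. Work the slide by the pedal only, do not handle the washers, keep the cup upright, and leave the other things on the shelf where they are.

Things in the scene. Friction and masses are not known exactly. Their poses are not given: they have to be found in the camera images.
- board: Fixed wooden coin board, 110 mm wide (x), 215 mm long (y). A channel 70 mm wide, floor 85 mm above the shelf, runs along its y between two rails 12 mm wide, tops at 111 mm; its open end (lip) is at +y, over the cup. Origin on the shelf, under the channel's middle line, 45 mm before the lip; the pedal is at its -x side, towards the robot.
- lip (a point): Middle of the edge of the channel floor where the washers drop off (85 mm above the shelf).
- slide: Wooden slide in the channel: a pusher plate 66 mm wide, rising to 51 mm above the channel floor (136 mm above the shelf), with a block behind it. Origin: the foot of the plate's front face. It travels 115 mm along the board's +y, driven by the pedal (230 mm per rad), to just past the lip; it returns with the pedal.
- pedal_pad (a point): Middle of the top of the rubber tread (50 by 60 mm) at the free end of the steel pedal, which sticks out 125 mm from the board's -x side. Hinge line along the board's y, at board x = -58 mm, 55 mm above the shelf, 100 mm from this point. At rest it slopes up 0.25 rad (this point about 90 mm above the shelf); at its stop, down 0.25 rad (about 40 mm).
- pedal (a joint): Angle of the pedal: 0 up at rest, 0.5 rad down at its stop; a spring brings it back up. About 10 to 20 N at the tread presses it down.
- crimper: Loose copper coin wrapper crimper, a straight hand tool 141 mm long (x): square-sided middle 84 mm long, 28 mm wide (y), 30 mm high; bell nose at +x, knob at -x, both 30 mm across. Origin: centre of its underside. 0.3 kg. It starts across the two rails of the board (underside 111 mm above the shelf), ahead of the slide, partly over the washers.
- mat: Fixed rubber rest mat, 200 mm long (its x) by 130 mm wide (y), 4 mm thick. Origin: centre of its underside. It lies to the left or to the right of the board.
- cup: Loose metal cup 70 mm high, mouth 120 mm across, standing on the shelf under the lip. Origin: centre of its underside. About 0.4 kg.
- washer_a: Large nickel washer, 64 mm across, hole 26 mm, 6 mm thick, about 0.1 kg; one of three stacked flat in the channel just ahead of the slide. Origin: centre of its underside.
- washer_b: Large nickel washer, 64 mm across, hole 26 mm, 6 mm thick, about 0.1 kg; one of three stacked flat in the channel just ahead of the slide. Origin: centre of its underside.
- washer_c: Large nickel washer, 64 mm across, hole 26 mm, 6 mm thick, about 0.1 kg; one of three stacked flat in the channel just ahead of the slide. Origin: centre of its underside.
- saucer: Bystander: pale jadeite saucer, 144 mm across, 20 mm high, on the other side of the board from the mat. Origin: centre of its underside.
- thumb_guard: Bystander: white thumb guard, 28 mm across, 38 mm high, standing in the saucer. Origin: centre of its underside.
- ink_tin: Bystander: flat tin, 70 by 90 mm, 25 mm high, in front of the cup, towards the robot. Origin: centre of its underside.
- coin_roll_a: Bystander: paper-wrapped coin roll, 80 mm long (y), 30 mm across, lying at the right. Origin: centre of its underside.
- clip: Bystander: flat steel note clip, 50 by 100 mm, 20 mm high, lying at the left. Origin: centre of its underside.
Mind the look-alikes: they are no part of the job. Of the things shaped like the crimper, the copper one is meant.

How it is judged (in metres and radians):
On the way, in this order (a step that is already met when the one before it is completed fails the run):
1. the crimper lies released on its mat while the three washers are still on the board (x of crimper in the frame of mat between -0.035 and 0.035 m and y of crimper in the frame of mat between -0.04 and 0.04 m and z of crimper in the frame of mat below 0.035 m and angle between the x axis of crimper and the x axis of mat, either way round below 0.35 rad and contact force between crimper and the fingers below 0.1 N and linear speed of crimper below 0.03 m/s and contact force between crimper and mat above 0.5 N and height (world z) of each of washer_a, washer_b, washer_c above 0.08 m and value of joint pedal below 0.1 rad), for 0.2 s.
2. the pedal is pressed down to its stop (value of joint pedal above 0.46 rad), for 0.1 s.
At the end, for the whole second after the job is handed in: The crimper lies released on its mat, lengthwise within 0.35 rad and its middle within 35 mm (along) and 40 mm (across) of the mat's; all three washers lie at rest in the cup, the cup upright and within 40 mm of its start; the pedal is back up (under 0.06 rad) (x of crimper in the frame of mat between -0.035 and 0.035 m and y of crimper in the frame of mat between -0.04 and 0.04 m and z of crimper in the frame of mat below 0.035 m and angle between the x axis of crimper and the x axis of mat, either way round below 0.35 rad and contact force between crimper and the fingers below 0.1 N and linear speed of each of crimper, washer_a, washer_b, washer_c below 0.03 m/s and contact force between crimper and mat above 0.5 N and horizontal distance between each of washer_a, washer_b, washer_c and cup below 0.05 m and z of each of washer_a, washer_b, washer_c in the frame of cup below 0.06 m and value of joint pedal below 0.06 rad and angle between cup's own z axis and vertical below 0.2 rad and distance of cup from where it was at the start of the episode below 0.04 m); the robot touches nothing.
It fails at once if the robot pushes the slide directly (contact force between the arm and slide above 2 N).
It fails at once if the robot's fingers push the slide directly (contact force between the fingers and slide above 2 N).
It fails at once if the fingers handle a washer (contact force between the fingers and washer_a above 2 N or contact force between the fingers and washer_b above 2 N or contact force between the fingers and washer_c above 2 N).
It fails at once if the cup is tipped over (angle between cup's own z axis and vertical above 0.5 rad).
It fails at once if a bystander is moved more than 30 mm (distance of any of saucer, thumb_guard, ink_tin, coin_roll_a, clip from where it was at the start of the episode above 0.03 m).
It also fails if it takes over 56 s, if anything falls off the work surface, if the arm or the gripper's body presses on something with over 40 N, if the wrist force passes 120 N, or if a joint passes its speed limit or range.

## Working session

There is one attempt and no reset: what is moved stays moved. The work goes in short steps, Python scripts to look and compute and a tool call to move; the robot and the scene stay as the last step left them, time stands still between calls to the robot, and variables do not carry over. Pictures are saved under pics/ and viewed, about 8 in all and at most 12, crops included, and the job is handed in when it is done.

Besides the shell and the picture viewer there is one more tool, called after "Call:" by a JSON object that holds its "fn" and its "kwargs", one argument or row to a line. arm_command: Moves the arm, as the interface text tells. Its arguments: {"type":"object","properties":{"rows":{"type":"array","items":{"type":"number"}}},"required":["rows"]}

```bash
mkdir -p pics; cat > h.py <<'E'
import numpy as np, cv2
from workcell import robot
def cloud(d):
    h,w=d["range_z"].shape; v,u=np.mgrid[:h,:w]; z=d["range_z"].astype(float)
    P=np.stack([(u-d["cx"])/d["fx"]*z,(v-d["cy"])/d["fy"]*z,z,np.ones_like(z)],-1)
    W=P@np.linalg.inv(d["view"]).T
    W[z==0]=np.nan
    return W[...,:3]
def save(n,c): cv2.imwrite("pics/"+n,c[...,::-1])
E
python3 - <<'E'
from h import *
o=robot.get_obs(); print({k:np.round(v,3) for k,v in o.items()})
for n in("scene","side"):
    d=robot.read_camera(n); np.savez(n+".npz",**d); save(n+"0.png",d["color"]); print(n,np.round(d["view"],3).tolist(),d["fx"])
    W=cloud(d); print(np.nanmin(W,(0,1)),np.nanmax(W,(0,1)))
E
```

```text
{'time_s': np.float64(0.0), 'joint_positions': array([-1.246,  0.478,  0.022,  1.556, -0.011,  1.109, -0.083]), 'qvel': array([-0.   ,  0.   , -0.001, -0.001,  0.   , -0.   , -0.   ]), 'joint_torque': array([-1.0000e-03, -5.9647e+01,  1.6080e+00, -2.8119e+01,  1.2000e-02,
        1.0000e-02,  0.0000e+00]), 'ee_pos': array([282.879, 612.234, 230.346]), 'eef_rot': array([-1.573, -0.   , -0.433]), 'wrist_force': array([ 0.725, -0.228, -0.186]), 'wrist_torque': array([-0.018,  0.008, -0.033]), 'opening': np.float64(85.503)}
scene [[0.028, 1.0, -0.011, -16.13], [0.732, -0.028, -0.681, -284.867], [-0.681, 0.011, -0.732, 1560.628], [0.0, 0.0, 0.0, 1.0]] 406.33501845035056
[-1453.98563275 -1417.40091509  -757.17529692] [ 980.75658806 1520.73627222  558.89642641]
side [[-0.975, -0.223, -0.013, 440.845], [-0.113, 0.544, -0.831, 136.866], [0.192, -0.809, -0.556, 1348.797], [0.0, 0.0, 0.0, 1.0]] 435.71154282578505
[ -837.28792205 -2273.90998983  -772.23534904] [1895.38720965  727.17353674  741.64068291]
```

View pics/scene0.png

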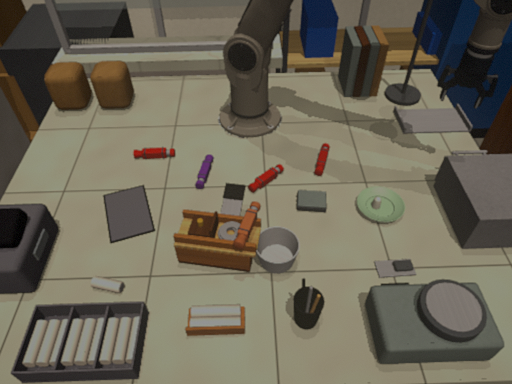

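View pics/side0.png

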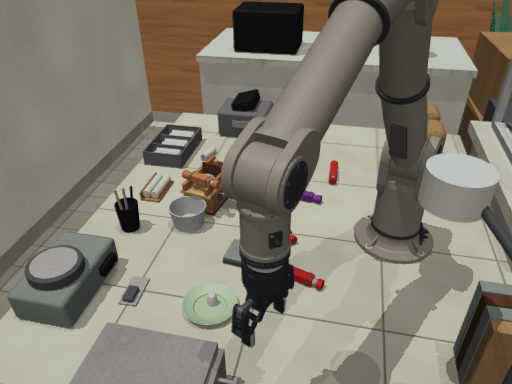

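Scene view: the copper crimper lies across the rails at about (247,225), the board is at (218,240) with its lip to the right over the cup (277,250). The pedal tread is at (233,192), the dark mat at (128,212) on the −y side, the ink tin at (312,201) and the saucer at (380,205). Next I measure these.

```bash
python3 - <<'E'
from h import *
d=dict(np.load("scene.npz")); W=cloud(d); c=d["color"]; Z=W[...,2]
def ray(uv,z):
    V=np.linalg.inv(d["view"]); o=V[:3,3]; r=V[:3,:3]@[(uv[0]-d["cx"])/d["fx"],(uv[1]-d["cy"])/d["fy"],1]
    return o+r*(z-o[2])/r[2]
# mat
m=np.zeros(Z.shape,bool); m[180:245,95:160]=1
m&=(c.max(-1)<95)&(np.abs(Z)<20)
P=W[m]; r=cv2.minAreaRect(P[:,:2].astype(np.float32)); print("mat",m.sum(),r,np.median(P,0), cv2.boxPoints(r).round())
# pixels above 60 in board region
def rect(n,lo,hi,u0,u1,v0,v1,mask=None):
    m=np.zeros(Z.shape,bool); m[v0:v1,u0:u1]=1; m&=(Z>lo)&(Z<hi)
    if mask is not None:m&=mask
    P=W[m]; r=cv2.minAreaRect(P[:,:2].astype(np.float32)); print(n,m.sum(),np.round(r[0]),np.round(r[1]),round(r[2],1),"med",np.median(P,0).round(1)); return m
rect("railtops",105,118,165,270,195,275)
rect("crimp",123,160,232,268,195,255)
rect("slide",126,145,165,232,195,265)
rect("pedal",60,110,215,250,180,207)
rect("cup",55,80,255,300,225,275)
rect("tin",15,35,292,332,185,215)
hsv=cv2.cvtColor(c,cv2.COLOR_RGB2HSV)
print(hsv[225,247],hsv[218,250],hsv[248,230],c[240,247])
big=cv2.resize(c[180:280,160:310],None,fx=5,fy=5,interpolation=cv2.INTER_CUBIC); save("crop.png",big)
np.set_printoptions(linewidth=200)
print(Z[195:270:4,176:272:5].round(0).astype(int))
E
```

```text
mat 2111 ((458.68414306640625, -383.9130859375), (207.2802276611328, 129.1026611328125), 18.499540328979492) [ 469.87762205 -381.67916472    4.58481793] [[ 340. -356.]
 [ 381. -478.]
 [ 577. -412.]
 [ 536. -290.]]
railtops 1094 [618. -96.] [216. 107.] 78.1 med [ 618.7 -125.4  111.3]
crimp 540 [620. -16.] [ 30. 142.] 69.6 med [629.2 -17.7 139.6]
slide 108 [ 608. -122.] [46. 67.] 78.2 med [ 609.  -106.5  134.4]
pedal 473 [477. -55.] [61. 74.] 82.8 med [479.5 -54.6  87. ]
cup 412 [644.  64.] [110. 121.] 79.6 med [617.   69.   67.1]
tin 536 [445. 180.] [88. 71.] 82.1 med [450.3 180.7  25.7]
[ 11 171 151] [ 11 175 150] [ 14 175  89] [76 53 31]
[[                  -3                    0                    1                    0                   -2                    0                    4                    2                    1
                     1                   87                   86                   87                   89                    1                    1                   -1                    4
                     1                    2]
 [                  -1    
[... 7021 characters left out ...]
                 26                   29                   34                   41                   41                   18                    0                   16
                    47                   61]
 [                  -1                   -1                   -1                    3                    1                   -1                    3                    0                    0
                     6                    4                   15                   15                   21                   21                    0                    1                   -3
                    18                   36]]<stdin>:25: RuntimeWarning: invalid value encountered in cast
```

View pics/crop.png

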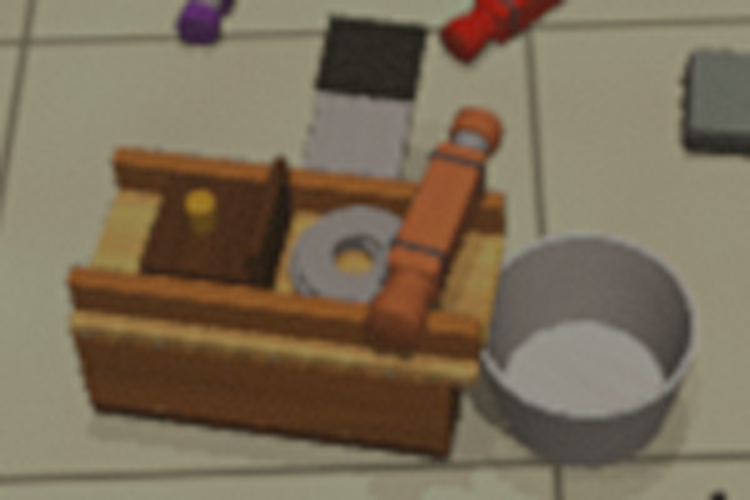

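The measured sizes match the given ones: mat 207×129 at (459,−384), 18.5°; crimper 30×142 at (620,−16), axis −20.4°; board yaw about −12°. The crop shows the copper crimper partly over the washers, with the slide plate well behind it. Moving above the crimper.

Call:
{"fn": "arm_command", "kwargs": {
  "rows": [0,0,1,2,-4,0,0.3,0,0,2,5,-9.5,0,0.3,0,0,3,8,-15,0,0.3,0,0,4.4,11,-20.5,0,0.3,0,0,4.4,14,-26.5,0,0.3,0,0,4.4,17.2,-32.2,0,0.3,0,0,4.4,20.5,-38,0,0.3,0,0,4.4,23.7,-44,0,0.3,0,0,4.4,27,-50,0,0.3,0,0,4.4,30,-56,0,0.3,0,0,4.4,32.5,-60.5,0,0.3,0,0,4.4,33.7,-62.8,0,0.3]
}}

```text
time_s: 1.6
ee_pos: [620.7, -18.7, 231.0]
eef_rot: [-1.572, -0.0, -0.359]
wrist_force: [0.4, 0.7, 1.5]
opening: 55.5
```

```bash
cat >> h.py <<'E'
from scipy.spatial.transform import Rotation as Rn
def wristpts(o,d,uv,z=None):
    """world points of wrist pixels, on plane z (or by depth)"""
    uv=np.atleast_2d(uv).astype(float); x=(uv-[d["cx"],d["cy"]])/d["fx"]; th=np.linalg.norm(x,axis=1)
    r=np.c_[x/np.maximum(th,1e-9)[:,None]*np.sin(th)[:,None],np.cos(th)]
    R=Rn.from_euler("xyz",o["eef_rot"]).as_matrix(); T=d["tool_from_camera"]
    og=o["ee_pos"]+R@T[:3,3]; rw=r@T[:3,:3].T@R.T
    if z is None:
        q=d["range_z"][uv[:,1].astype(int),uv[:,0].astype(int)]; return og+rw*(q/r[:,2])[:,None]
    return og+rw*((z-og[2])/rw[:,2])[:,None]
E
python3 - <<'E'
from h import *
o=robot.get_obs(); d=robot.read_camera("wrist"); np.savez("w1.npz",**d); save("w1.png",d["color"])
print(o["time_s"],o["ee_pos"],o["eef_rot"],o["opening"],d["fx"],d["tool_from_camera"].round(2).tolist())
v,u=np.mgrid[:384,:512]; uv=np.c_[u.ravel(),v.ravel()]
P=wristpts(o,d,uv).reshape(384,512,3)
hsv=cv2.cvtColor(d["color"],cv2.COLOR_RGB2HSV)
def rect(n,m):
    Q=P[m];r=cv2.minAreaRect(Q[:,:2].astype(np.float32)); print(n,m.sum(),np.round(r[0]),np.round(r[1]),round(r[2],1),np.median(Q,0).round(1))
g=(P[...,2]>121)&(P[...,2]<150)&(d["range_z"]>60)
n,l,s,_=cv2.connectedComponentsWithStats(g.astype(np.uint8))
for i in range(1,n):
    if s[i,4]>150: print(s[i]); rect(i,l==i)
E
```

```text
1.6 [620.6888655  -18.70252781 231.03535265] [-1.57187521e+00 -6.94543431e-05 -3.58741648e-01] 55.5284345714423 297.3186396354542 [[-0.0, 0.96, 0.27, -68.4], [-0.0, -0.27, 0.96, -143.71], [1.0, 0.0, 0.0, 1.94], [0.0, 0.0, 0.0, 1.0]]
[ 236  103   37  160 5132]
1 5132 [619. -15.] [ 29. 139.] 69.8 [613.1 -13.1 141. ]
[147 174  29  73 904]
2 904 [ 612. -102.] [ 9. 65.] 79.7 [ 607.6 -100.2  136. ]
[119 206  19  19 262]
3 262 [ 605. -138.] [15. 15.] 69.6 [ 604.3 -135.3  131.3]
```

View pics/w1.png

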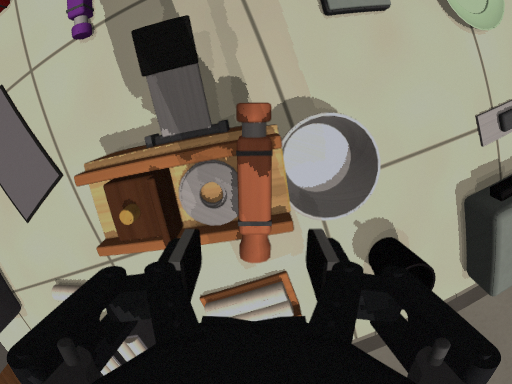

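The wrist view agrees: crimper at (619,−15), axis −20.2°, slide plate front near y≈−97, clear of the fingers. Lowering to grasp.

Call:
{"fn": "arm_command", "kwargs": {
  "rows": [0,0,0,0,0,-2,0.3,0,0,0,0,0,-5,0.3,0,0,0,0,0,-8,0.3,0,0,0,0,0,-10.3,0.3,0,0,0,0,0,-11.6,0.3,0,0,0,0,0,-11.6,0.3,0,0,0,0,0,-11.6,-0.5,0,0,0,0,0,-11.6,-0.5,0,0,0,0,0,-11.6,-0.5,0,0,0,0,0,-11.6,-0.5,0,0,0,0,0,-11.6,-0.5]
}}

```text
time_s: 3.02
ee_pos: [621.0, -15.6, 116.7]
eef_rot: [-1.57, -0.002, -0.356]
wrist_force: [-0.9, -1.1, 6.6]
opening: 26.8
```

Call:
{"fn": "arm_command", "kwargs": {
  "rows": [0,0,0,0,0,0.5,-1,0,0,0,0,0,1.5,-1,0,0,0,0,0,3,-1,0,0,0,0,0,5,-1,0,0,0,0,0,7.5,-1,0,0,0,0,0,10,-1,0,0,0,0,0,11.5,-1,0,0,0,0,0,12,-1,0,0,0,0,0,12,-1]
}}

```text
time_s: 4.15
ee_pos: [619.8, -15.1, 235.0]
eef_rot: [-1.571, 0.0, -0.356]
wrist_force: [0.8, 0.4, -3.7]
opening: 27.1
```

```bash
python3 - <<'E'
from h import *
o=robot.get_obs(); d=robot.read_camera("wrist"); save("w2.png",d["color"])
print(o["ee_pos"],o["wrist_force"],o["opening"])
E
```

```text
[619.84785408 -15.14010278 235.02893904] [ 0.76770662  0.41017717 -3.69331527] 27.113167413866794
```

View pics/w2.png

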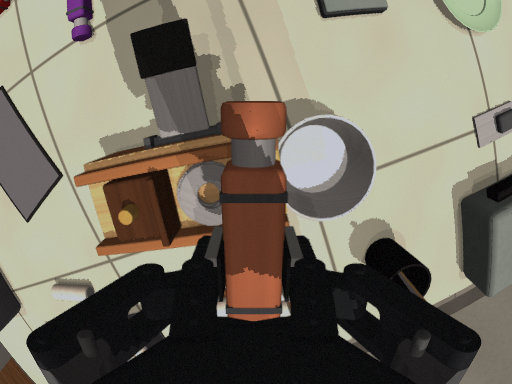

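The crimper is held squarely and about 3.7 N down is felt. Carrying it over the mat with a +39° turn.

Call:
{"fn": "arm_command", "kwargs": {
  "rows": [0,0,2,-0.8,-2,0,-1,0,0,6,-2.5,-6,0,-1,0,0,11,-4.5,-10.5,0,-1,0,0,16,-6.6,-15,0,-1,0,0,21,-8.7,-20,0,-1,0,0,26,-10.9,-25,0,-1,0,0,31,-13,-30,0,-1,0,0,35,-14.7,-33.7,0,-1,0,0,38,-15.7,-36,0,-1,0,0,38.8,-16.1,-36.9,0,-1,0,0,38.8,-16.1,-36.9,-3,-1,0,0,38.8,-16.1,-36.9,-6,-1]
}}

```text
time_s: 5.7
ee_pos: [459.9, -383.0, 174.3]
eef_rot: [-1.57, -0.001, 0.322]
wrist_force: [0.8, 1.1, -4.1]
opening: 27.0
```

```bash
python3 - <<'E'
from h import *
o=robot.get_obs(); d=robot.read_camera("wrist"); save("w3.png",d["color"])
print(o["ee_pos"],o["eef_rot"],o["wrist_force"],o["opening"])
E
```

```text
[ 459.91882472 -383.02718828  174.26109603] [-1.57023416e+00 -6.86115468e-04  3.21859585e-01] [ 0.84346349  1.05966395 -4.05801932] 27.007437995572364
```

View pics/w3.png

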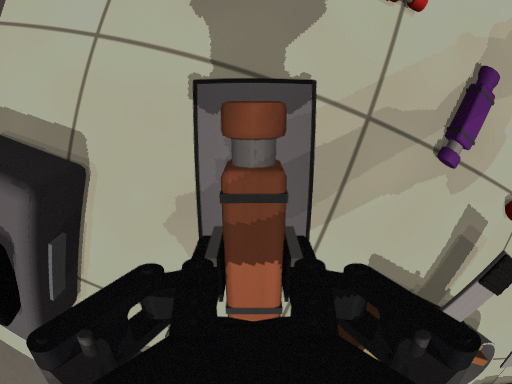

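It is centred and parallel over the mat. Lowering.

Call:
{"fn": "arm_command", "kwargs": {
  "rows": [0,0,0,0,0,-3,-1,0,0,0,0,0,-7,-1,0,0,0,0,0,-11,-1,0,0,0,0,0,-14,-1,0,0,0,0,0,-15.3,-1,0,0,0,0,0,-15.8,-1,0,0,0,0,0,-16.2,-1,0,0,0,0,0,-16.4,-1,0,0,0,0,0,-16.4,-1]
}}

```text
time_s: 6.88
ee_pos: [459.4, -384.4, 11.8]
eef_rot: [-1.571, -0.001, 0.321]
wrist_force: [-0.6, -0.1, -3.4]
opening: 27.0
```

Call:
{"fn": "arm_command", "kwargs": {
  "rows": [0,0,0,0,0,-0.1,-1,0,0,0,0,0,-0.2,-1,0,0,0,0,0,-0.2,-1]
}}

```text
time_s: 7.25
ee_pos: [459.3, -384.5, 10.5]
eef_rot: [-1.571, -0.001, 0.321]
wrist_force: [-2.8, 2.7, 8.3]
opening: 26.9
```

Contact is felt (+8 N). Opening, then retreating straight up.

Call:
{"fn": "arm_command", "kwargs": {
  "rows": [0,0,0,0,0,0,0.1,0,0,0,0,0,0,0.3,0,0,0,0,0,0,0.3,0,0,0,0,0,0,0.3,0,0,0,0,0,1,0.3,0,0,0,0,0,3,0.3,0,0,0,0,0,6,0.3,0,0,0,0,0,11,0.3,0,0,0,0,0,16,0.3,0,0,0,0,0,20,0.3,0,0,0,0,0,20,0.3]
}}

```text
time_s: 8.62
ee_pos: [460.8, -385.9, 214.7]
eef_rot: [-1.577, -0.006, 0.321]
wrist_force: [0.2, -0.2, -0.1]
opening: 55.5
```

```bash
python3 - <<'E'
from h import *
o=robot.get_obs(); d=robot.read_camera("wrist"); print(o["ee_pos"],o["opening"])
v,u=np.mgrid[:384,:512]; uv=np.c_[u.ravel(),v.ravel()]
P=wristpts(o,d,uv).reshape(384,512,3); c=d["color"].astype(int)
rr=cv2.cvtColor(d["color"],cv2.COLOR_RGB2HSV)
def rect(n,m):
    Q=P[m];r=cv2.minAreaRect(Q[:,:2].astype(np.float32)); print(n,m.sum(),np.round(r[0]),np.round(r[1]),round(r[2],1),np.median(Q,0).round(1))
near=np.hypot(P[...,0]-459,P[...,1]+384)<150
rect("crimper",near&(P[...,2]>12)&(P[...,2]<45)&(rr[...,1]>100))
rect("mat",near&(P[...,2]<9)&(c.max(-1)<110)&(rr[...,1]<60)&(d["range_z"]>150))
s=robot.read_camera("scene"); np.savez("scene2.npz",**s); W=cloud(s)
big=cv2.resize(s["color"][150:290,80:320],(800,467)); save("s2.png",big)
m=np.zeros(W.shape[:2],bool); m[175:212,212:252]=1; m&=(W[...,2]>55)&(W[...,2]<110); Q=W[m]
dark=m&(s["color"].max(-1)<80); r=cv2.minAreaRect(W[dark][:,:2].astype(np.float32)); print("tread",dark.sum(),r,np.median(W[dark],0))
r=cv2.minAreaRect(Q[:,:2].astype(np.float32)); print("pedal",r)
E
```

```text
[ 460.83625334 -385.92562238  214.65473781] 55.535879098026605
crimper 2445 [ 458. -384.] [138.  28.] 18.7 [ 459.4 -383.2   34.4]
mat 17696 [ 446. -364.] [284. 223.] 13.6 [ 427.1 -393.7    5. ]
tread 289 ((467.0753479003906, -54.365684509277344), (57.30299377441406, 47.228145599365234), 79.46417999267578) [469.7409158  -54.03779772  89.47857205]
pedal ((483.9480285644531, -56.138092041015625), (59.633174896240234, 89.0503158569336), 79.84343719482422)
```

View pics/s2.png

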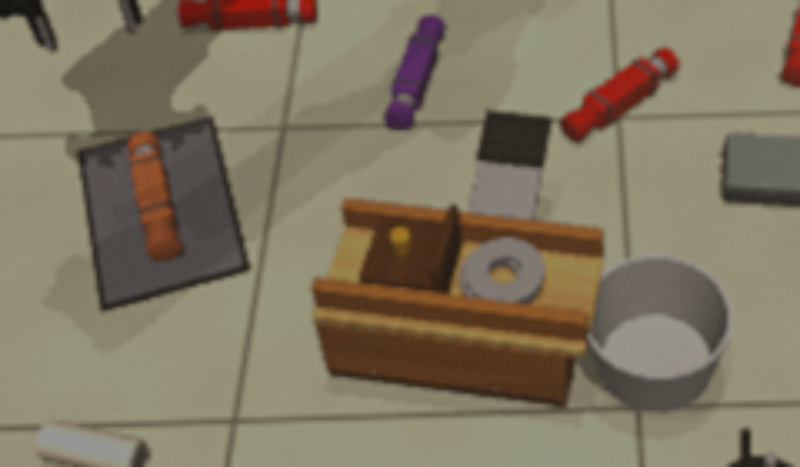

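The crimper lies released on the mat at (458,−384), 18.7°, against the mat's 18.5°, and the channel ahead of the slide is clear with the washers stacked in it. The tread's centre is at (467,−54,90), as the board geometry predicts. I go above it with the gripper shut.

Call:
{"fn": "arm_command", "kwargs": {
  "rows": [0,0,-3,0,2,0,0,0,0,-6,0.1,6,0,-1,0,0,-10,0.2,11,0,-1,0,0,-15,0.4,16,0,-1,0,0,-20,0.5,21,0,-1,0,0,-25,0.6,26,0,-1,0,0,-28,0.7,30,0,-1,0,0,-29,0.8,32.5,0,-1,0,0,-29,0.8,33,-3,-1,0,0,-29,0.8,33,-7,-1,0,0,-29,0.8,33,-10,-1,0,0,-29,0.8,33,-10,-1]
}}

```text
time_s: 10.22
ee_pos: [464.3, -54.2, 107.0]
eef_rot: [-1.573, 0.007, -0.185]
wrist_force: [-0.0, -0.3, 0.5]
opening: -0.2
```

```bash
python3 - <<'E'
from h import *
o=robot.get_obs(); print(o["ee_pos"],o["eef_rot"],o["wrist_force"],o["opening"])
d=dict(np.load("scene2.npz")); V=np.linalg.inv(d["view"])
for x,y in [(80,150),(212,118),(248,268),(102,308)]:
    u=80+x*.3;v=150+y*.3; r=V[:3,:3]@[(u-d["cx"])/d["fx"],(v-d["cy"])/d["fy"],1]; print((V[:3,3]+r*(4-V[2,3])/r[2]).round())
w=robot.read_camera("wrist"); save("w4.png",w["color"])
s=robot.read_camera("side"); np.savez("side3.npz",**s)
E
```

```text
[464.33466014 -54.24594475 106.95818646] [-1.5725507   0.00663045 -0.18499124] [-0.03039218 -0.34964984  0.4556554 ] -0.2015071389523886
[ 388. -471.    4.]
[ 351. -351.    4.]
[ 536. -291.    4.]
[ 575. -410.    4.]
```

View pics/w4.png

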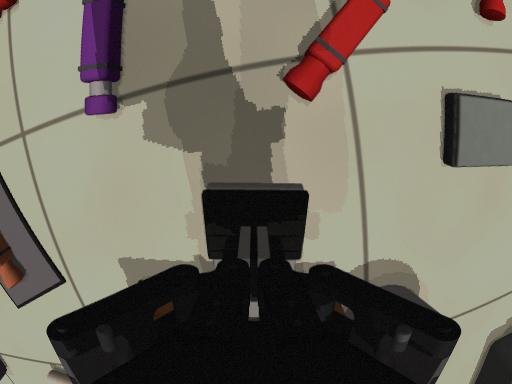

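The shut tips are centred over the black tread (203–308, 185–258), and both look-alikes are clear of the pedal. Pressing slowly.

Call:
{"fn": "arm_command", "kwargs": {
  "rows": [0,0,0,0,0,-1,-1,0,0,0,0,0,-1.8,-1,0,0,0,0,0,-2.3,-1,0,0,0,0,0,-2.8,-1,0,0,0,0,0,-3.4,-1,0,0,0,0,0,-4,-1,0,0,0,0,0,-4.6,-1,0,0,0,0,0,-5.2,-1,0,0,0,0,0,-5.8,-1,0,0,0,0,0,-6.4,-1,0,0,0,0,0,-6.8,-1,0,0,0,0,0,-6.8,-1]
}}

```text
time_s: 11.82
ee_pos: [464.6, -53.7, 41.9]
eef_rot: [-1.57, 0.005, -0.185]
wrist_force: [-11.6, 2.5, 24.7]
opening: 0.1
```

Call:
{"fn": "arm_command", "kwargs": {
  "rows": [0,0,0,0,0,-0.2,-1,0,0,0,0,0,-0.4,-1,0,0,0,0,0,-0.5,-1,0,0,0,0,0,-0.5,-1]
}}

```text
time_s: 12.32
ee_pos: [465.0, -53.8, 39.9]
eef_rot: [-1.569, 0.004, -0.186]
wrist_force: [-22.4, 4.1, 68.7]
opening: -0.1
```

```bash
python3 - <<'E'
from h import *
o=robot.get_obs(); print(o["ee_pos"],o["wrist_force"])
s=robot.read_camera("scene"); W=cloud(s); save("s4.png",cv2.resize(s["color"][170:290,150:320],(765,540)))
m=np.zeros(W.shape[:2],bool); m[195:265,165:300]=1; m&=(W[...,2]>126)&(W[...,2]<142)
m&=np.hypot(W[...,0]-470,W[...,1]+54)>100
r=cv2.minAreaRect(W[m][:,:2].astype(np.float32)); print("slide",r)
E
```

```text
[464.97519775 -53.75623803  39.89683235] [-22.36200014   4.11689166  68.71278332]
slide ((630.5535278320312, -5.774940490722656), (46.7296142578125, 66.09619140625), 78.98484802246094)
```

View pics/s4.png

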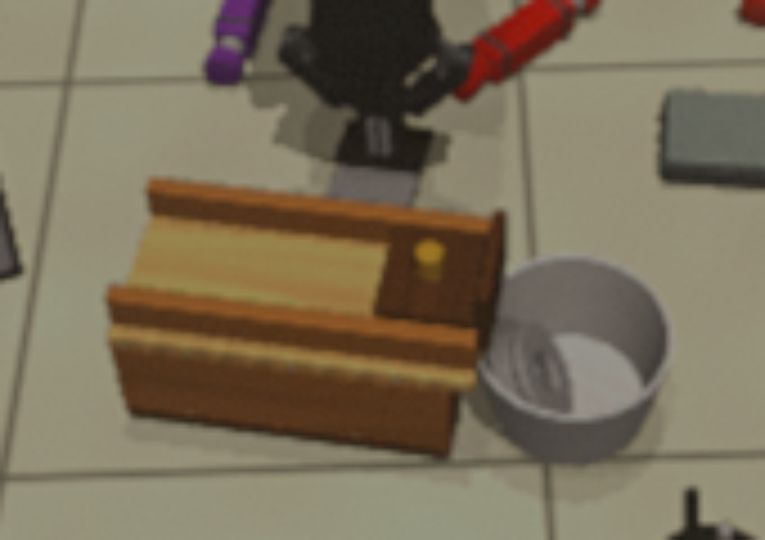

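At the stop: 69 N on the tool, slide travelled about 118 mm, and the washers lean together in the cup at (530,365). Releasing the pedal gently and going up.

Call:
{"fn": "arm_command", "kwargs": {
  "rows": [0,0,0,0,0,0.5,-1,0,0,0,0,0,1,-1,0,0,0,0,0,1.8,-1,0,0,0,0,0,2.6,-1,0,0,0,0,0,3.4,-1,0,0,0,0,0,4.2,-1,0,0,0,0,0,5,-1,0,0,0,0,0,5.8,-1,0,0,0,0,0,7,-1,0,0,0,0,0,11,-1,0,0,0,0,0,16,-1,0,0,0,0,0,20,-1]
}}

```text
time_s: 13.88
ee_pos: [467.2, -54.4, 238.7]
eef_rot: [-1.57, -0.001, -0.185]
wrist_force: [-0.0, 1.7, -1.0]
opening: 0.1
```

Call:
{"fn": "arm_command", "kwargs": {
  "rows": [0,0,0,0,0,0,-1,0,0,0,0,0,0,-1,0,0,0,0,0,0,-1,0,0,0,0,0,0,-1,0,0,0,0,0,0,-1,0,0,0,0,0,0,-1,0,0,0,0,0,0,-1,0,0,0,0,0,0,-1]
}}

```text
time_s: 14.88
ee_pos: [467.1, -54.2, 236.3]
eef_rot: [-1.571, -0.0, -0.185]
wrist_force: [0.9, -0.4, -0.5]
opening: -0.3
```

```bash
python3 - <<'E'
from h import *
o=robot.get_obs(); print(o["ee_pos"],o["wrist_force"])
s=robot.read_camera("scene"); W=cloud(s); c=s["color"]
save("s5.png",cv2.resize(c[150:290,80:340],(800,431)))
d0=dict(np.load("scene.npz")); W0=cloud(d0)
def rect(n,W,m):
    r=cv2.minAreaRect(W[m][:,:2].astype(np.float32)); print(n,m.sum(),np.round(r[0]),np.round(r[1]),round(r[2],1),np.median(W[m],0).round(1))
def box(W,u0,u1,v0,v1,lo,hi):
    m=np.zeros(W.shape[:2],bool); m[v0:v1,u0:u1]=1; return m&(W[...,2]>lo)&(W[...,2]<hi)
rect("cup0",W0,box(W0,255,300,225,275,55,80)); rect("cup",W,box(W,255,300,225,275,55,80))
rect("slide",W,box(W,165,232,195,265,126,145))
m=box(W,212,252,175,212,55,110)&(c.max(-1)<80); rect("tread",W,m)
rect("inside",W,box(W,258,290,235,268,8,50))
hs=cv2.cvtColor(c,cv2.COLOR_RGB2HSV); rect("crimper",W,box(W,95,160,170,245,12,45)&(hs[...,1]>100))
E
```

```text
[467.10642727 -54.21943834 236.3115957 ] [ 0.89017548 -0.37103649 -0.50447471]
cup0 412 [644.  64.] [110. 121.] 79.6 [617.   69.   67.1]
cup 517 [643.  63.] [110. 119.] 80.2 [638.7  52.1  63.9]
slide 113 [ 608. -123.] [47. 65.] 79.3 [ 608.8 -106.3  134.4]
tread 299 [466. -55.] [59. 51.] 77.4 [467.4 -54.   89.7]
inside 508 [644.  51.] [ 85. 109.] 84.7 [623.4  53.   30.6]
crimper 332 [ 458. -384.] [144.  28.] 18.3 [ 474.8 -378.9   32.6]
```

View pics/s5.png

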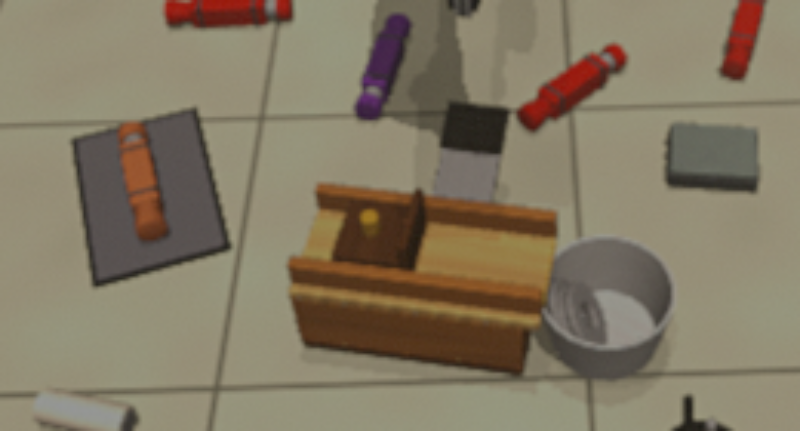

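The pedal is back up (tread z≈90, slide home), and the cup moved about 1 mm. The washers lean against the cup's near wall, so I check their distance from its centre from above.

Call:
{"fn": "arm_command", "kwargs": {
  "rows": [0,0,0,2,1.5,2,-1,0,0,0,6,4.5,4,-1,0,0,0,10,8,4,-1,0,0,0,13.5,11,4,-1,0,0,0,15.5,12,4,-1,0,0,0,15.5,12,4,-1,0,0,0,15.5,12,4,-1]
}}

```text
time_s: 15.8
ee_pos: [621.4, 64.8, 276.1]
eef_rot: [-1.571, 0.001, -0.186]
wrist_force: [0.4, -1.0, -0.0]
opening: -0.1
```

```bash
python3 - <<'E'
from h import *
o=robot.get_obs(); d=robot.read_camera("wrist"); print(o["ee_pos"])
v,u=np.mgrid[:384,:512]; P=wristpts(o,d,np.c_[u.ravel(),v.ravel()]).reshape(384,512,3)
# rim circle
m=(np.hypot(P[...,0]-643,P[...,1]-64)<75)&(P[...,2]>66)&(P[...,2]<74)&(d["range_z"]>100)
c,r=cv2.minEnclosingCircle(P[m][:,:2].astype(np.float32)); print("rim",m.sum(),c,r)
i=(np.hypot(P[...,0]-c[0],P[...,1]-c[1])<52)&(P[...,2]>-5)
f=i&(P[...,2]<12); print("floor",np.median(P[f],0))
w=i&(P[...,2]>12)&(P[...,2]<62); Q=P[w]; print(w.sum(),Q.min(0).round(),Q.max(0).round())
ys,xs=np.where(np.hypot(P[...,0]-c[0],P[...,1]-c[1])<75)
cr=d["color"][ys.min():ys.max(),xs.min():xs.max()]; print(xs.min(),ys.min(),cr.shape)
# profile along board y through cup centre (world dir)
e=np.array([.19,.982]); n=np.array([.982,-.19]); D=P[...,:2]-c; a=D@e; b=D@n
for k in range(-60,60,4):
    q=(np.abs(b)<6)&(a>=k)&(a<k+4)&(P[...,2]<90)&(d["range_z"]>100); print(k,q.sum(),P[...,2][q].round().min() if q.any() else "",np.median(P[...,2][q]).round() if q.any() else "",P[...,2][q].max().round() if q.any() else "")
k=580/max(cr.shape[:2]); save("w5.png",cv2.resize(cr,None,fx=k,fy=k,interpolation=cv2.INTER_CUBIC))
E
```

```text
[621.42287195  64.84748178 276.09725614]
rim 921 (644.4199829101562, 61.42487716674805) 59.698524475097656
floor [641.00593768  75.69125237   6.06729988]
2838 [593.  11.  12.] [696. 113.  62.]
46 120 (263, 415, 3)
-60 34 85.0 86.0 88.0
-56 55 49.0 85.0 87.0
-52 39 59.0 85.0 87.0
-48 31 60.0 63.0 64.0
-44 31 56.0 60.0 64.0
-40 31 57.0 61.0 65.0
-36 36 56.0 60.0 62.0
-32 30 56.0 60.0 63.0
-28 28 51.0 55.0 59.0
-24 38 24.0 48.0 53.0
-20 28 20.0 24.0 28.0
-16 17 16.0 19.0 27.0
-12 19 21.0 25.0 27.0
-8 27 19.0 23.0 25.0
-4 26 11.0 17.0 21.0
0 28 5.0 8.0 14.0
4 24 4.0 6.0 8.0
8 26 5.0 6.0 8.0
12 21 5.0 6.0 8.0
16 22 4.0 6.0 7.0
20 24 3.0 6.0 8.0
24 26 4.0 6.0 8.0
28 24 4.0 6.0 7.0
32 17 5.0 6.0 7.0
36 22 5.0 6.0 8.0
40 24 4.0 6.0 7.0
44 36 5.0 15.0 26.0
48 45 24.0 36.0 49.0
52 55 46.0 60.0 72.0
56 18 69.0 71.0 74.0
```

View pics/w5.png

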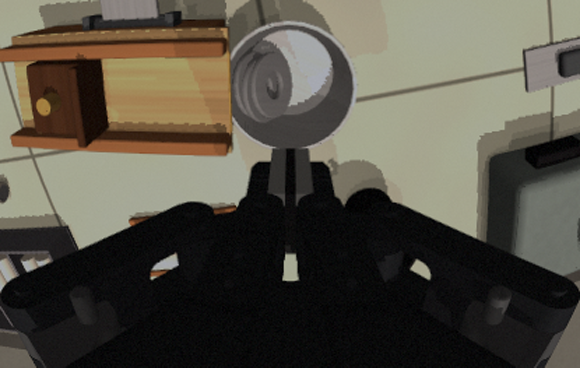

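The washers lie at about 60° in the cup. Their centres are roughly 14–36 mm from its axis and about 30 mm up, inside the limits. Handing in.

```bash
python3 -c "
from h import *
print(robot.get_obs()['wrist_force']); print(robot.finish_job())"
```

```text
[-0.34172099  0.32101958  0.18852128]
the job is handed in; nothing more can be done
None
```

I did the whole task and handed the job in at about 16 s of the 56 s allowed; the hand-in gives no verdict. I laid the copper crimper on its mat and released it, pressed the pedal to its stop once so the slide swept the washers into the cup, then let it back up.

My last checks:
- **Crimper:** it lies at (458, −384) mm, within about 5 mm of the mat's middle, turned 18.3–18.7° against the mat's 18.5°.
- **Pedal and slide:** pressed to about 40 mm (69 N on the tool), the slide travelled about 118 mm. Afterwards the tread was back at about 90 mm and the slide was home.
- **Cup and bystanders:** the cup is upright and moved about 1 mm. I saw no bystander move, but I only looked at them and did not measure them.
- **Washers:** all three are in the cup, leaning at about 60° against the wall nearest the lip rather than lying flat. I estimate their centres at 14–36 mm from the cup's axis (limit 50 mm) and about 30 mm up (limit 60 mm). The two hidden ones are inferred from the stack's thickness.

No check failed. The two estimates of the mat's middle differed by about 5 mm, well within tolerance. One mat measurement from the wrist camera picked up other dark pixels, so I ignored it.

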